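Channel check of the vibration sensors

TASK

Check in the three vibration sensors on the concrete slab in channel order: with your fingertips lightly press down the red cap, then the yellow cap, then the blue cap, each to about half its travel, where it stays by itself. Press gently, without gripping, lifting, shifting or tipping a sensor, do not touch the green-capped spare, and leave the things round the slab where they are.

Things in the scene. Friction and masses are not known exactly. Their poses are not given: they have to be found in the camera images.
- slab: grey concrete test slab, 160 (its x) x 340 (its y) x 40 mm high with its rubber strips, fixed; origin under its centre on the worktop, z up
- sensor_red: round steel vibration sensor with a red ring and a red push cap on top, standing loose on the slab; 36 mm diameter, housing 30 mm high, 0.4 kg; a short brass connector stub sticks out 6 mm at its side; origin at the centre of its underside (40 mm above the worktop), z up
- red_top (a point): centre of the top face of the red cap (26 mm diameter); it stands 45 mm above the sensor's underside, 85 mm above the worktop, while the cap is up, and sinks with the cap
- red_cap (a joint): how far the red cap is pushed down, m: 0 up, 0.012 on its hard stop, which need not be reached. It gives way at about 4 N, resists a little more as it sinks (7 N at 12 mm), and stays where it is left; at 0.003 or more it counts as pressed down
- sensor_yellow: round steel vibration sensor with a yellow ring and a yellow push cap on top, standing loose on the slab; 36 mm diameter, housing 30 mm high, 0.4 kg; a short brass connector stub sticks out 6 mm at its side; origin at the centre of its underside (40 mm above the worktop), z up
- yellow_top (a point): centre of the top face of the yellow cap (26 mm diameter); it stands 45 mm above the sensor's underside, 85 mm above the worktop, while the cap is up, and sinks with the cap
- yellow_cap (a joint): how far the yellow cap is pushed down, m: 0 up, 0.012 on its hard stop, which need not be reached. It gives way at about 4 N, resists a little more as it sinks (7 N at 12 mm), and stays where it is left; at 0.003 or more it counts as pressed down
- sensor_blue: round steel vibration sensor with a blue ring and a blue push cap on top, standing loose on the slab; 36 mm diameter, housing 30 mm high, 0.4 kg; a short brass connector stub sticks out 6 mm at its side; origin at the centre of its underside (40 mm above the worktop), z up
- blue_top (a point): centre of the top face of the blue cap (26 mm diameter); it stands 45 mm above the sensor's underside, 85 mm above the worktop, while the cap is up, and sinks with the cap
- blue_cap (a joint): how far the blue cap is pushed down, m: 0 up, 0.012 on its hard stop, which need not be reached. It gives way at about 4 N, resists a little more as it sinks (7 N at 12 mm), and stays where it is left; at 0.003 or more it counts as pressed down
- sensor_green: round steel vibration sensor with a green ring and a green push cap on top, standing loose on the slab; 36 mm diameter, housing 30 mm high, 0.4 kg; a short brass connector stub sticks out 6 mm at its side; origin at the centre of its underside (40 mm above the worktop), z up
- green_top (a point): centre of the top face of the green cap (26 mm diameter); it stands 45 mm above the sensor's underside, 85 mm above the worktop, while the cap is up, and sinks with the cap
- green_cap (a joint): how far the green cap is pushed down, m: 0 up, 0.012 on its hard stop, which need not be reached. It gives way at about 4 N, resists a little more as it sinks (7 N at 12 mm), and stays where it is left; at 0.003 or more it counts as pressed down
- amber_bottle: loose small brown bottle with a black cap, 44 mm diameter, 91 mm high, standing on the worktop beyond the slab; origin at the centre of its underside
- weight: loose steel knob weight, 38 mm diameter, 58 mm high, 0.5 kg, beyond the slab; origin at the centre of its underside
- stopwatch: loose black stopwatch lying flat, 66 x 60 x 19 mm, beside the left end of the slab; origin at the centre of its underside
Mind the look-alikes: they are no part of the job. Leave any purple look-alike of the sensor_blue alone.

How it is judged:
By the outcome, as a careful person would: the job done as asked, in the order asked, and still so for the second after the job is handed in, with the robot touching nothing.
It also fails if it takes over 38 s, if anything falls off the work surface, if the arm or the gripper's body presses on something with over 40 N, if the wrist force passes 120 N, or if a joint passes its speed limit or range.

ROBOT

A 6-joint arm with a two-finger parallel gripper is mounted at the origin on a cart in front of the work surface, level with it; the furniture and walls round the work are solid. World frame = base frame: x ahead of the robot, y to its left, z up, the work surface at z = 0. Lengths are in m, angles in rad, forces in N, time in s.
With the tool pointing down it reaches from about 0.35 to 0.85 m from the base axis. Payload 8.1 kg.
Tool frame: the origin (TCP) lies between the finger pads; the fingertips stand 8 mm ahead of it and the grasp point (between the pads) lies 11 mm behind it; z points along the fingers, y is the line along which they close (so a half turn about z gives the same grasp; the last joint's range is limited). The gripper opens to 93 mm and grips with 3 to 60 N. Pads are 15 mm wide; open, the fingers measure 128 mm over their backs; the gripper's body (75 mm by 188 mm) begins 65 mm behind the grasp point.
Start: joints at [-1.205, 0.13, 1.488, -0, 1.523, -0.085], TCP at [0.261, -0.54, 0.227] pointing down, gripper open.
Joint ranges: [-2.96, 2.96], [-0.89, 2.26], [0.02, 2.5], [-1.34, 4.48], [0, 2.73], [-2.66, 2.66]. Speed limits (rad/s): [2.39, 2.39, 2.79, 3.14, 3.14, 3.14].

INTERFACE

Orientations are given as a rotation vector (axis times angle).
In Python, from plant import bot gives the robot as it stands.
- The arm moves only by the tool step_arm, never from a script. Its argument "targets" is a list of rows, each an object of numbers: "rx", "ry", "rz": the turn, a rotation vector about the tool's x, y, z in degrees; "tx", "ty", "tz": the shift along the tool's x, y, z in m; "hand": the gripper command: -1 is fully open, 1 is shut, values between are in proportion. In form: [{"rx": .., "ry": .., "rz": .., "tx": .., "ty": .., "tz": .., "hand": ..}, ...]. A call has 1 to 5 rows; each row is the pose to reach, as a shift and turn from the pose commanded when the call began, along the tool's axes at that moment; what a row does not reach only later rows make up. A row lasts 1/10 s, in which the tool goes at most 50 mm and 8.59 degrees, less where a joint would pass 70% of its speed; a pose out of reach is approached as far as the arm can. A call with a gripper value outside its range is refused whole. The fingers move at their own pace and stop on an object; the grip force is fixed at half the most. Time passes only in rows, so rows that repeat a pose let the fingers close. It gives the time, the measured TCP pose, the force, the opening and the grip force at its end, in the units of the state.
- bot.sense(): the state, without advancing time (a new reading comes with each control period).
- bot.get_image(name): name is "side" or "top"; returns a dict with "color" (420x560x3 uint8, red, green, blue), "fx", "fy", "cx", "cy" (pixels), "extrinsics" (4x4, takes a point from world to camera coordinates). Camera axes: x right, y down, z forward; pixel columns grow to the right and rows downward; lengths in m; the calibration is good to about 2 mm. A picture is of the moment at which its call begins. There is no depth.
- bot.hand_in(): hands the job in; it is judged then, once.
The state is a dict: "clock": time; "qpos": joint angles; "qvel": joint speeds; "effort": joint torques, N m; "eef_pos": TCP position; "tcp_rot": TCP orientation; "ft_force": force on the tool from outside, world axes, zero at the start; "ft_torque": the same for the moment, N m; "finger_gap": opening from 0.0 (shut) to 1.0 (fully open); "finger_force": force on a finger pad.
Only numpy, scipy, OpenCV 4.12 (cv2) and the standard library are available. Lean on these libraries where they do the work, as an engineer would, in place of code of your own. Each camera call takes 0.05 s, during which the arm holds its last target. There are 200 camera calls.

## Working session

There is one attempt and no reset: what is moved stays moved. The work goes in short steps, Python scripts to look and compute and a tool call to move; the robot and the scene stay as the last step left them, time stands still between calls to the robot, and variables do not carry over. Pictures are saved under pics/ and viewed, at most 10 in all, crops included, and the job is handed in when it is done.

Besides the shell and the picture viewer there is one more tool, called after "Request:" by a JSON object that holds its "api" and its "payload", one argument or row to a line. step_arm: Moves the arm, as the interface text tells. Its arguments: {"type":"object","properties":{"targets":{"type":"array"}},"required":["targets"]}

```bash
mkdir -p pics
python3 - <<'E'
from plant import bot
import cv2,pickle
s=bot.sense(); print(s['clock'],s['eef_pos'],s['tcp_rot'],s['finger_gap'])
for n in('top','side'):
    d=bot.get_image(n); pickle.dump(d,open(f'{n}.pkl','wb')); cv2.imwrite(f'pics/{n}1.png',d['color'][:,:,::-1]); print(n,d['fx'],d['cx'],d['cy'],d['extrinsics'].round(3).tolist())
E
```

```text
0.0 [ 0.26124394 -0.53953102  0.22559493] [-3.06034831e+00 -7.01733324e-01  3.96114346e-04] 1.0027928015386538
top 541.556847995218 270.728588454593 209.370822238159 [[0.02, -1.0, 0.0, 0.035], [-0.982, -0.02, -0.185, 0.588], [0.185, 0.003, -0.983, 0.994], [0.0, 0.0, 0.0, 1.0]]
side 521.0651444253568 283.472221556596 205.46349075937133 [[-0.95, -0.313, 0.007, 0.589], [-0.135, 0.389, -0.911, 0.138], [0.282, -0.866, -0.412, 0.867], [0.0, 0.0, 0.0, 1.0]]
```

View pics/top1.png

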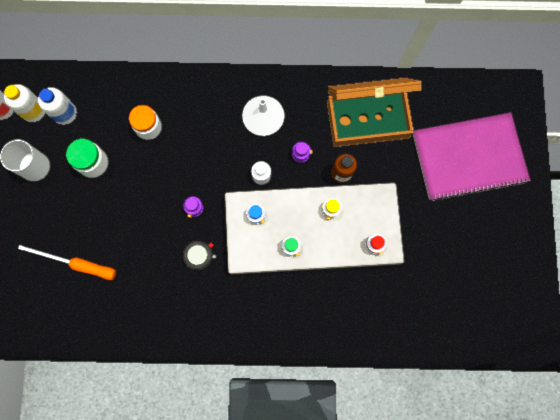

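View pics/side1.png

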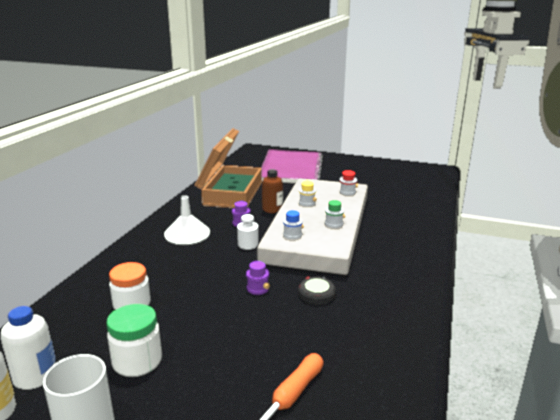

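The top view shows the caps at about red (377,243), yellow (332,208), blue (256,213) and green spare (291,245). Side view: red (348,176), yellow (307,187), blue (292,217). I'll enlarge both.

Run:
```python
import cv2,pickle,numpy as np
T=pickle.load(open('top.pkl','rb'))['color'][:,:,::-1];S=pickle.load(open('side.pkl','rb'))['color'][:,:,::-1]
def c(I,u,v): return cv2.resize(I[v-16:v+16,u-16:u+16],(260,260),interpolation=cv2.INTER_NEAREST)
a=np.hstack([c(T,*p) for p in((377,243),(332,208),(256,213))]);b=np.hstack([c(S,*p) for p in((348,176),(307,187),(292,217))])
cv2.imwrite('pics/crop.png',np.vstack([a,b]))
```

```text
(no output)
```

View pics/crop.png

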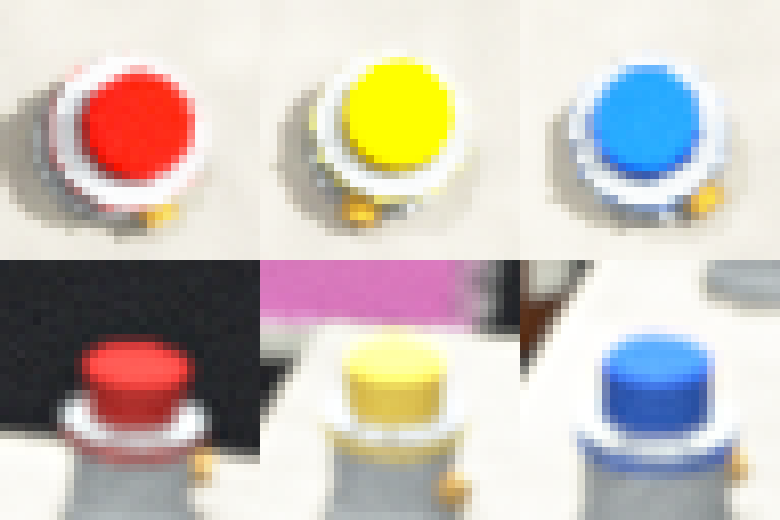

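```bash
cat > h.py <<'E'
import numpy as np
from scipy.spatial.transform import Rotation as R
from plant import bot
def to(p):
    "shift along the present tool axes that brings the TCP to p"
    s=bot.sense(); return R.from_rotvec(s['tcp_rot']).inv().apply(np.array(p)-s['eef_pos'])
E
python3 - <<'E'
import cv2,pickle,numpy as np
from h import *
D=[pickle.load(open(n+'.pkl','rb')) for n in('top','side')]
P=[np.array([[d['fx'],0,d['cx']],[0,d['fy'],d['cy']],[0,0,1]])@d['extrinsics'][:3] for d in D]
t=np.array([[377.6,241.6],[332.6,205.4],[255,211]]);s=np.array([[348.4,172],[307.1,182.8],[292.5,212.6]])
X=cv2.triangulatePoints(P[0],P[1],t.T,s.T);X=(X[:3]/X[3]).T
print('tri',X.round(4))
for p in t:   # top ray cut at z=.085
    M=P[0]; H=np.c_[M[:,0],M[:,1],M[:,2]*.085+M[:,3]]; q=np.linalg.solve(H,[*p,1]); print(q[:2]/q[2])
st=bot.sense(); print(R.from_rotvec(st['tcp_rot']).as_matrix().round(3))
for x in X: print(to([x[0],x[1],.15]).round(3))
E
```

```text
tri [[ 0.5249 -0.1523  0.0869]
 [ 0.5924 -0.069   0.0846]
 [ 0.5784  0.0767  0.0846]]
[ 0.52486436 -0.15267866]
[ 0.59174056 -0.06909445]
[0.57803551 0.07666424]
[[ 0.9    0.436 -0.001]
 [ 0.436 -0.9    0.002]
 [ 0.    -0.002 -1.   ]]
[ 0.406 -0.234  0.076]
[ 0.503 -0.279  0.076]
[ 0.554 -0.416  0.076]
```

Request:
{"api": "step_arm", "payload": {
  "targets": [
    {"tx": 0.04, "ty": -0.023, "tz": 0, "hand": 1},
    {"tx": 0.08, "ty": -0.046, "tz": 0, "hand": 1},
    {"tx": 0.12, "ty": -0.07, "tz": 0, "hand": 1},
    {"tx": 0.16, "ty": -0.092, "tz": 0, "hand": 1},
    {"tx": 0.2, "ty": -0.115, "tz": 0, "hand": 1}
  ]
}}

```text
$.targets[0]: bad value
```

Request:
{"api": "step_arm", "payload": {
  "targets": [
    {"tx": 0.04, "ty": -0.023, "tz": 0.01, "hand": 1},
    {"tx": 0.08, "ty": -0.046, "tz": 0.03, "hand": 1},
    {"tx": 0.12, "ty": -0.07, "tz": 0.05, "hand": 1},
    {"tx": 0.16, "ty": -0.092, "tz": 0.06, "hand": 1},
    {"tx": 0.2, "ty": -0.115, "tz": 0.07, "hand": 1}
  ]
}}

```text
$.targets[0]: bad value
```

Run:
```python
from h import *
s=bot.sense();print(s['clock'],s['eef_pos'],s['ft_force'],s['finger_gap']);print(to([.525,-.1525,.105]).round(4))
```

```text
0.1 [ 0.26126424 -0.53959425  0.22572751] [ 0.16255819 -0.30102343  0.2970663 ] 1.0035228264242961
[ 0.406  -0.2333  0.1212]
```

Request:
{"api": "step_arm", "payload": {
  "targets": [
    {"rx": 0, "ry": 0, "rz": 0, "tx": 0.04, "ty": -0.023, "tz": 0, "hand": 1},
    {"rx": 0, "ry": 0, "rz": 0, "tx": 0.08, "ty": -0.046, "tz": 0, "hand": 1},
    {"rx": 0, "ry": 0, "rz": 0, "tx": 0.12, "ty": -0.07, "tz": 0, "hand": 1},
    {"rx": 0, "ry": 0, "rz": 0, "tx": 0.16, "ty": -0.092, "tz": 0, "hand": 1},
    {"rx": 0, "ry": 0, "rz": 0, "tx": 0.2, "ty": -0.115, "tz": 0, "hand": 1}
  ]
}}

```text
clock: 0.6
eef_pos: [0.3919, -0.3477, 0.2262]
tcp_rot: [-3.062, -0.701, 0.0]
ft_force: [0.9, -0.3, -0.7]
finger_gap: 0.621
finger_force: 0.0
```

Request:
{"api": "step_arm", "payload": {
  "targets": [
    {"rx": 0, "ry": 0, "rz": 0, "tx": 0.04, "ty": -0.023, "tz": 0.01, "hand": 1},
    {"rx": 0, "ry": 0, "rz": 0, "tx": 0.08, "ty": -0.046, "tz": 0.03, "hand": 1},
    {"rx": 0, "ry": 0, "rz": 0, "tx": 0.12, "ty": -0.07, "tz": 0.05, "hand": 1},
    {"rx": 0, "ry": 0, "rz": 0, "tx": 0.16, "ty": -0.092, "tz": 0.06, "hand": 1},
    {"rx": 0, "ry": 0, "rz": 0, "tx": 0.206, "ty": -0.118, "tz": 0.07, "hand": 1}
  ]
}}

```text
clock: 1.1
eef_pos: [0.5233, -0.1547, 0.156]
tcp_rot: [-3.062, -0.701, 0.002]
ft_force: [2.0, -1.5, 0.4]
finger_gap: 0.189
finger_force: 0.0
```

Request:
{"api": "step_arm", "payload": {
  "targets": [
    {"rx": 0, "ry": 0, "rz": 0, "tx": 0, "ty": 0, "tz": 0, "hand": 1},
    {"rx": 0, "ry": 0, "rz": 0, "tx": 0, "ty": 0, "tz": 0, "hand": 1},
    {"rx": 0, "ry": 0, "rz": 0, "tx": 0, "ty": 0, "tz": 0, "hand": 1},
    {"rx": 0, "ry": 0, "rz": 0, "tx": 0, "ty": 0, "tz": 0, "hand": 1},
    {"rx": 0, "ry": 0, "rz": 0, "tx": 0, "ty": 0, "tz": 0, "hand": 1}
  ]
}}

```text
clock: 1.6
eef_pos: [0.5229, -0.1578, 0.1577]
tcp_rot: [3.062, 0.699, 0.001]
ft_force: [0.5, 0.8, -0.2]
finger_gap: 0.003
finger_force: 0.0
```

Run:
```python
from h import *
import cv2
s=bot.sense();print(s['clock'],s['eef_pos'],s['ft_force'],s['finger_gap']);print(to([.525,-.1525,.1]).round(4))
I=bot.get_image('side')['color'][:,:,::-1];cv2.imwrite('pics/s2.png',cv2.resize(I[40:260,230:480],None,fx=2.6,fy=2.6,interpolation=2))
```

```text
1.6 [ 0.52290581 -0.15778808  0.15774861] [ 0.50854704  0.80610881 -0.24948316] 0.0032885239995130854
[ 0.0042 -0.0039  0.0577]
```

View pics/s2.png

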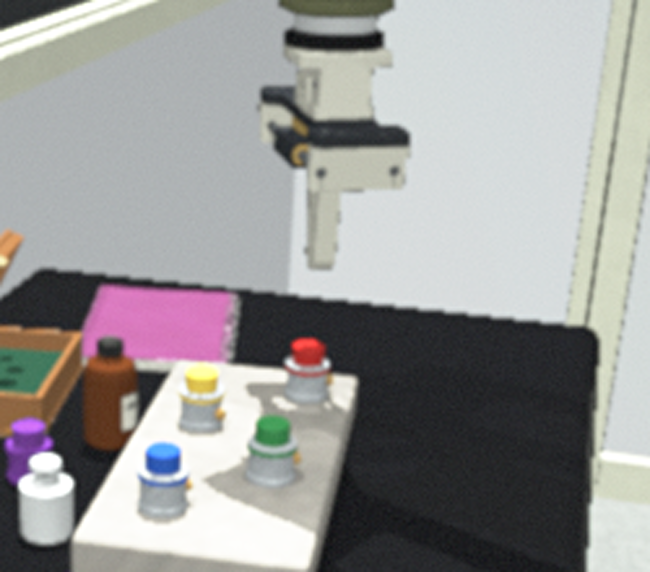

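The shut fingertips hang just above and right of the red cap; I'll centre and come down.

Request:
{"api": "step_arm", "payload": {
  "targets": [
    {"rx": 0, "ry": 0, "rz": 0, "tx": 0.004, "ty": -0.004, "tz": 0.02, "hand": 1},
    {"rx": 0, "ry": 0, "rz": 0, "tx": 0.004, "ty": -0.004, "tz": 0.04, "hand": 1},
    {"rx": 0, "ry": 0, "rz": 0, "tx": 0.004, "ty": -0.004, "tz": 0.055, "hand": 1},
    {"rx": 0, "ry": 0, "rz": 0, "tx": 0.004, "ty": -0.004, "tz": 0.055, "hand": 1},
    {"rx": 0, "ry": 0, "rz": 0, "tx": 0.004, "ty": -0.004, "tz": 0.055, "hand": 1}
  ]
}}

```text
clock: 2.15
eef_pos: [0.5249, -0.1515, 0.1025]
tcp_rot: [-3.062, -0.701, 0.001]
ft_force: [0.3, 0.1, 0.2]
finger_gap: 0.006
finger_force: 0.0
```

Run:
```python
from h import *
s=bot.sense();print(s['clock'],s['eef_pos'],s['ft_force'],s['finger_gap']);print(to([.525,-.1525,.087]).round(4))
```

```text
2.15 [ 0.52493722 -0.15145063  0.10247392] [0.29381644 0.0750054  0.23375959] 0.005688846811505936
[-0.0004  0.001   0.0155]
```

Request:
{"api": "step_arm", "payload": {
  "targets": [
    {"rx": 0, "ry": 0, "rz": 0, "tx": 0, "ty": 0, "tz": 0.005, "hand": 1},
    {"rx": 0, "ry": 0, "rz": 0, "tx": 0, "ty": 0, "tz": 0.008, "hand": 1},
    {"rx": 0, "ry": 0, "rz": 0, "tx": 0, "ty": 0, "tz": 0.011, "hand": 1},
    {"rx": 0, "ry": 0, "rz": 0, "tx": 0, "ty": 0, "tz": 0.013, "hand": 1},
    {"rx": 0, "ry": 0, "rz": 0, "tx": 0, "ty": 0, "tz": 0.013, "hand": 1}
  ]
}}

```text
clock: 2.65
eef_pos: [0.5255, -0.1514, 0.0897]
tcp_rot: [3.061, 0.702, 0.001]
ft_force: [0.9, -0.8, 2.1]
finger_gap: 0.006
finger_force: 1.0
```

Request:
{"api": "step_arm", "payload": {
  "targets": [
    {"rx": 0, "ry": 0, "rz": 0, "tx": 0, "ty": 0, "tz": 0.001, "hand": 1},
    {"rx": 0, "ry": 0, "rz": 0, "tx": 0, "ty": 0, "tz": 0.002, "hand": 1},
    {"rx": 0, "ry": 0, "rz": 0, "tx": 0, "ty": 0, "tz": 0.003, "hand": 1},
    {"rx": 0, "ry": 0, "rz": 0, "tx": 0, "ty": 0, "tz": 0.003, "hand": 1}
  ]
}}

```text
clock: 3.05
eef_pos: [0.5256, -0.1514, 0.0869]
tcp_rot: [3.061, 0.702, 0.001]
ft_force: [0.5, -0.4, 5.0]
finger_gap: 0.006
finger_force: 2.2
```

Request:
{"api": "step_arm", "payload": {
  "targets": [
    {"rx": 0, "ry": 0, "rz": 0, "tx": 0, "ty": 0, "tz": 0.001, "hand": 1},
    {"rx": 0, "ry": 0, "rz": 0, "tx": 0, "ty": 0, "tz": 0.0015, "hand": 1},
    {"rx": 0, "ry": 0, "rz": 0, "tx": 0, "ty": 0, "tz": 0.0015, "hand": 1}
  ]
}}

```text
clock: 3.35
eef_pos: [0.5256, -0.1514, 0.0854]
tcp_rot: [3.061, 0.702, 0.001]
ft_force: [0.9, -0.5, 5.0]
finger_gap: 0.005
finger_force: 2.5
```

Request:
{"api": "step_arm", "payload": {
  "targets": [
    {"rx": 0, "ry": 0, "rz": 0, "tx": 0, "ty": 0, "tz": -0.005, "hand": 1},
    {"rx": 0, "ry": 0, "rz": 0, "tx": 0, "ty": 0, "tz": -0.02, "hand": 1},
    {"rx": 0, "ry": 0, "rz": 0, "tx": 0, "ty": 0, "tz": -0.05, "hand": 1},
    {"rx": 0, "ry": 0, "rz": 0, "tx": 0, "ty": 0, "tz": -0.05, "hand": 1},
    {"rx": 0, "ry": 0, "rz": 0, "tx": 0, "ty": 0, "tz": -0.05, "hand": 1}
  ]
}}

```text
clock: 3.85
eef_pos: [0.5259, -0.1514, 0.1364]
tcp_rot: [3.061, 0.702, 0.003]
ft_force: [-0.7, 0.0, -0.8]
finger_gap: 0.006
finger_force: 0.0
```

Run:
```python
from h import *
import cv2
s=bot.sense();print(s['clock'],s['eef_pos'],s['ft_force'],s['finger_gap']);print(to([.592,-.069,.102]).round(4))
I=bot.get_image('side')['color'][:,:,::-1];cv2.imwrite('pics/s3.png',cv2.resize(I[150:250,260:380],None,fx=5,fy=5,interpolation=2))
```

```text
3.85 [ 0.52590795 -0.15142462  0.13643295] [-0.72426937  0.02942937 -0.83562225] 0.0061342793080182674
[ 0.0953 -0.0455  0.0345]
```

View pics/s3.png

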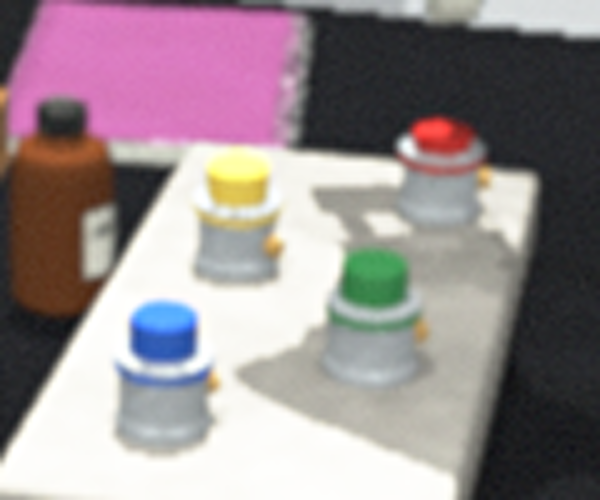

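The red cap is down by roughly half (at crop 440,133) and its sensor is upright and unshifted. Yellow is next.

Request:
{"api": "step_arm", "payload": {
  "targets": [
    {"rx": 0, "ry": 0, "rz": 0, "tx": 0.035, "ty": -0.017, "tz": 0, "hand": 1},
    {"rx": 0, "ry": 0, "rz": 0, "tx": 0.07, "ty": -0.033, "tz": 0, "hand": 1},
    {"rx": 0, "ry": 0, "rz": 0, "tx": 0.095, "ty": -0.045, "tz": 0, "hand": 1},
    {"rx": 0, "ry": 0, "rz": 0, "tx": 0.095, "ty": -0.045, "tz": 0, "hand": 1},
    {"rx": 0, "ry": 0, "rz": 0, "tx": 0.095, "ty": -0.045, "tz": 0, "hand": 1}
  ]
}}

```text
clock: 4.4
eef_pos: [0.5901, -0.0688, 0.1334]
tcp_rot: [-3.061, -0.704, 0.004]
ft_force: [-0.4, 0.3, -0.2]
finger_gap: 0.007
finger_force: 0.0
```

Request:
{"api": "step_arm", "payload": {
  "targets": [
    {"rx": 0, "ry": 0, "rz": 0, "tx": 0, "ty": 0, "tz": 0.015, "hand": 1},
    {"rx": 0, "ry": 0, "rz": 0, "tx": 0, "ty": 0, "tz": 0.03, "hand": 1},
    {"rx": 0, "ry": 0, "rz": 0, "tx": 0, "ty": 0, "tz": 0.034, "hand": 1},
    {"rx": 0, "ry": 0, "rz": 0, "tx": 0, "ty": 0, "tz": 0.034, "hand": 1},
    {"rx": 0, "ry": 0, "rz": 0, "tx": 0, "ty": 0, "tz": 0.034, "hand": 1}
  ]
}}

```text
clock: 4.9
eef_pos: [0.5908, -0.0696, 0.1007]
tcp_rot: [-3.062, -0.701, 0.001]
ft_force: [0.7, -0.6, 0.3]
finger_gap: 0.005
finger_force: 0.0
```

Run:
```python
from h import *
s=bot.sense();print(s['clock'],s['eef_pos'],s['ft_force']);print(to([.592,-.069,.0865]).round(4))
```

```text
4.9 [ 0.59079305 -0.069604    0.10069963] [ 0.71556334 -0.56107472  0.28060532]
[ 0.0014 -0.      0.0142]
```

Request:
{"api": "step_arm", "payload": {
  "targets": [
    {"rx": 0, "ry": 0, "rz": 0, "tx": 0.001, "ty": 0, "tz": 0.004, "hand": 1},
    {"rx": 0, "ry": 0, "rz": 0, "tx": 0.001, "ty": 0, "tz": 0.007, "hand": 1},
    {"rx": 0, "ry": 0, "rz": 0, "tx": 0.001, "ty": 0, "tz": 0.01, "hand": 1},
    {"rx": 0, "ry": 0, "rz": 0, "tx": 0.001, "ty": 0, "tz": 0.012, "hand": 1},
    {"rx": 0, "ry": 0, "rz": 0, "tx": 0.001, "ty": 0, "tz": 0.012, "hand": 1}
  ]
}}

```text
clock: 5.4
eef_pos: [0.5923, -0.0689, 0.0891]
tcp_rot: [3.062, 0.702, 0.001]
ft_force: [0.7, 0.1, 2.2]
finger_gap: 0.009
finger_force: 1.0
```

Request:
{"api": "step_arm", "payload": {
  "targets": [
    {"rx": 0, "ry": 0, "rz": 0, "tx": 0, "ty": 0, "tz": 0.001, "hand": 1},
    {"rx": 0, "ry": 0, "rz": 0, "tx": 0, "ty": 0, "tz": 0.002, "hand": 1},
    {"rx": 0, "ry": 0, "rz": 0, "tx": 0, "ty": 0, "tz": 0.002, "hand": 1}
  ]
}}

```text
clock: 5.7
eef_pos: [0.5923, -0.0689, 0.0873]
tcp_rot: [3.062, 0.702, 0.001]
ft_force: [0.8, -0.2, 3.9]
finger_gap: 0.002
finger_force: 2.2
```

One more mm, then lift.

Request:
{"api": "step_arm", "payload": {
  "targets": [
    {"rx": 0, "ry": 0, "rz": 0, "tx": 0, "ty": 0, "tz": 0.001, "hand": 1},
    {"rx": 0, "ry": 0, "rz": 0, "tx": 0, "ty": 0, "tz": 0.001, "hand": 1}
  ]
}}

```text
clock: 5.9
eef_pos: [0.5923, -0.0689, 0.0863]
tcp_rot: [3.062, 0.702, 0.001]
ft_force: [0.6, 1.1, 4.9]
finger_gap: 0.003
finger_force: 2.3
```

Request:
{"api": "step_arm", "payload": {
  "targets": [
    {"rx": 0, "ry": 0, "rz": 0, "tx": 0, "ty": 0, "tz": -0.005, "hand": 1},
    {"rx": 0, "ry": 0, "rz": 0, "tx": 0, "ty": 0, "tz": -0.02, "hand": 1},
    {"rx": 0, "ry": 0, "rz": 0, "tx": 0, "ty": 0, "tz": -0.05, "hand": 1},
    {"rx": 0, "ry": 0, "rz": 0, "tx": 0, "ty": 0, "tz": -0.05, "hand": 1},
    {"rx": 0, "ry": 0, "rz": 0, "tx": 0, "ty": 0, "tz": -0.05, "hand": 1}
  ]
}}

```text
clock: 6.4
eef_pos: [0.5928, -0.069, 0.1375]
tcp_rot: [3.061, 0.702, 0.004]
ft_force: [0.0, 0.2, -0.2]
finger_gap: 0.004
finger_force: 0.0
```

Run:
```python
from h import *
import cv2
s=bot.sense();print(s['clock'],s['eef_pos'],s['ft_force'],s['finger_gap']);print(to([.5782,.0767,.102]).round(4))
I=bot.get_image('side')['color'][:,:,::-1];cv2.imwrite('pics/s4.png',cv2.resize(I[150:250,260:380],None,fx=5,fy=5,interpolation=2))
```

```text
6.4 [ 0.59279619 -0.06900252  0.13746568] [ 0.02205909  0.20196194 -0.16089011] 0.004129935041161653
[ 0.0503 -0.1376  0.0353]
```

View pics/s4.png

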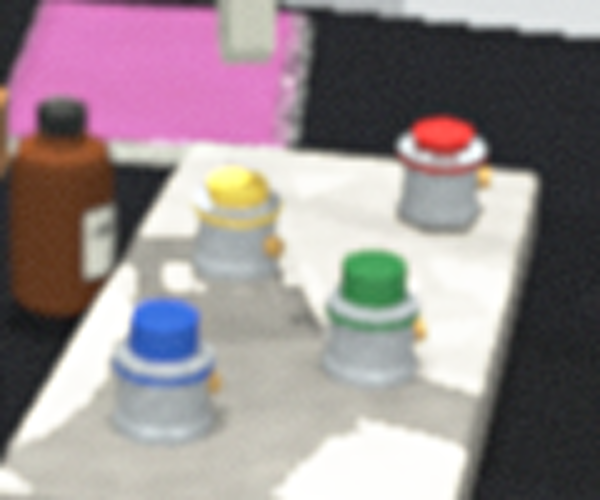

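Yellow is down (crop 238,187), and red and yellow both stand upright. Blue is next.

Request:
{"api": "step_arm", "payload": {
  "targets": [
    {"rx": 0, "ry": 0, "rz": 0, "tx": 0.013, "ty": -0.035, "tz": 0, "hand": 1},
    {"rx": 0, "ry": 0, "rz": 0, "tx": 0.026, "ty": -0.07, "tz": 0, "hand": 1},
    {"rx": 0, "ry": 0, "rz": 0, "tx": 0.039, "ty": -0.105, "tz": 0, "hand": 1},
    {"rx": 0, "ry": 0, "rz": 0, "tx": 0.05, "ty": -0.137, "tz": 0, "hand": 1},
    {"rx": 0, "ry": 0, "rz": 0, "tx": 0.05, "ty": -0.137, "tz": 0, "hand": 1}
  ]
}}

```text
clock: 6.95
eef_pos: [0.5755, 0.0801, 0.1344]
tcp_rot: [-3.059, -0.707, 0.004]
ft_force: [-0.7, -1.0, 0.2]
finger_gap: 0.007
finger_force: 0.0
```

Request:
{"api": "step_arm", "payload": {
  "targets": [
    {"rx": 0, "ry": 0, "rz": 0, "tx": 0, "ty": 0, "tz": 0.01, "hand": 1},
    {"rx": 0, "ry": 0, "rz": 0, "tx": 0, "ty": 0, "tz": 0.025, "hand": 1},
    {"rx": 0, "ry": 0, "rz": 0, "tx": 0, "ty": 0, "tz": 0.034, "hand": 1},
    {"rx": 0, "ry": 0, "rz": 0, "tx": 0, "ty": 0, "tz": 0.034, "hand": 1},
    {"rx": 0, "ry": 0, "rz": 0, "tx": 0, "ty": 0, "tz": 0.034, "hand": 1}
  ]
}}

```text
clock: 7.45
eef_pos: [0.5768, 0.0755, 0.101]
tcp_rot: [-3.062, -0.7, 0.002]
ft_force: [-0.1, 0.7, -0.1]
finger_gap: 0.003
finger_force: 0.0
```

Run:
```python
from h import *
s=bot.sense();print(s['clock'],s['eef_pos'],s['ft_force']);print(to([.5782,.0767,.0863]).round(4))
```

```text
7.45 [0.57679087 0.07551074 0.10099268] [-0.10686092  0.72567534 -0.1320177 ]
[ 0.0018 -0.0005  0.0147]
```

Request:
{"api": "step_arm", "payload": {
  "targets": [
    {"rx": 0, "ry": 0, "rz": 0, "tx": 0.001, "ty": 0, "tz": 0.004, "hand": 1},
    {"rx": 0, "ry": 0, "rz": 0, "tx": 0.001, "ty": 0, "tz": 0.007, "hand": 1},
    {"rx": 0, "ry": 0, "rz": 0, "tx": 0.001, "ty": 0, "tz": 0.01, "hand": 1},
    {"rx": 0, "ry": 0, "rz": 0, "tx": 0.001, "ty": 0, "tz": 0.012, "hand": 1},
    {"rx": 0, "ry": 0, "rz": 0, "tx": 0.001, "ty": 0, "tz": 0.012, "hand": 1}
  ]
}}

```text
clock: 7.95
eef_pos: [0.5785, 0.0767, 0.0901]
tcp_rot: [3.062, 0.702, 0.001]
ft_force: [1.5, -1.2, 2.8]
finger_gap: 0.009
finger_force: 0.8
```

Request:
{"api": "step_arm", "payload": {
  "targets": [
    {"rx": 0, "ry": 0, "rz": 0, "tx": 0, "ty": 0, "tz": 0.001, "hand": 1},
    {"rx": 0, "ry": 0, "rz": 0, "tx": 0, "ty": 0, "tz": 0.002, "hand": 1},
    {"rx": 0, "ry": 0, "rz": 0, "tx": 0, "ty": 0, "tz": 0.003, "hand": 1},
    {"rx": 0, "ry": 0, "rz": 0, "tx": 0, "ty": 0, "tz": 0.003, "hand": 1}
  ]
}}

```text
clock: 8.35
eef_pos: [0.5785, 0.0767, 0.0873]
tcp_rot: [3.062, 0.702, 0.001]
ft_force: [0.1, -1.6, 4.8]
finger_gap: 0.007
finger_force: 2.2
```

Request:
{"api": "step_arm", "payload": {
  "targets": [
    {"rx": 0, "ry": 0, "rz": 0, "tx": 0, "ty": 0, "tz": 0.001, "hand": 1},
    {"rx": 0, "ry": 0, "rz": 0, "tx": 0, "ty": 0, "tz": 0.001, "hand": 1}
  ]
}}

```text
clock: 8.55
eef_pos: [0.5785, 0.0767, 0.0863]
tcp_rot: [3.062, 0.702, 0.001]
ft_force: [-0.1, -0.4, 5.0]
finger_gap: 0.0
finger_force: 2.3
```

Request:
{"api": "step_arm", "payload": {
  "targets": [
    {"rx": 0, "ry": 0, "rz": 0, "tx": 0, "ty": 0, "tz": -0.005, "hand": 1},
    {"rx": 0, "ry": 0, "rz": 0, "tx": 0, "ty": 0, "tz": -0.02, "hand": 1},
    {"rx": 0, "ry": 0, "rz": 0, "tx": 0, "ty": 0, "tz": -0.06, "hand": 1},
    {"rx": 0, "ry": 0, "rz": 0, "tx": 0, "ty": 0, "tz": -0.1, "hand": 1},
    {"rx": 0, "ry": 0, "rz": 0, "tx": 0, "ty": 0, "tz": -0.1, "hand": 1}
  ]
}}

```text
clock: 9.05
eef_pos: [0.5819, 0.077, 0.1942]
tcp_rot: [3.06, 0.702, 0.018]
ft_force: [1.2, 0.1, 1.2]
finger_gap: 0.002
finger_force: 0.0
```

Run:
```python
from h import *
import cv2
s=bot.sense();print(s['clock'],s['eef_pos'],s['ft_force'])
I=bot.get_image('side')['color'][:,:,::-1];cv2.imwrite('pics/s5.png',cv2.resize(I[150:310,220:380],None,fx=3.7,fy=3.7,interpolation=2))
```

```text
9.05 [0.58194627 0.07703823 0.19424792] [1.24607073 0.09575923 1.15338966]
```

View pics/s5.png

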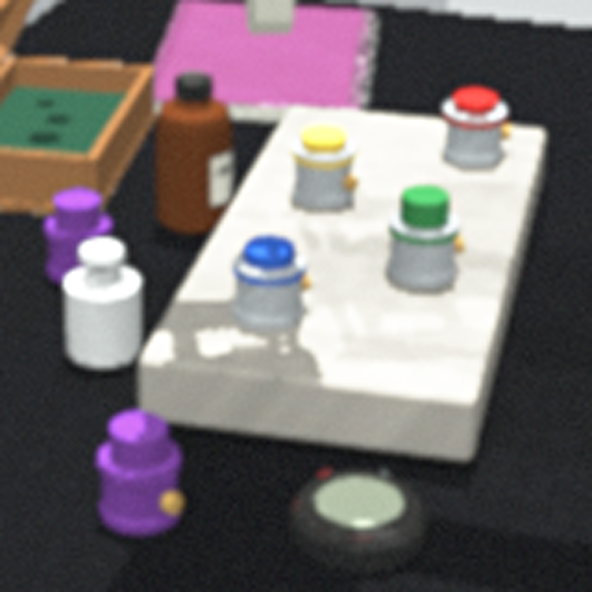

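Red (475,98), yellow (323,138) and blue (270,250) are all down. The green cap is still up and nothing else has moved, so I'm handing in.

```bash
python3 -c "
from plant import bot
print(bot.hand_in())"
```

```text
the job is handed in; nothing more can be done
None
```

I pressed the red, yellow and blue caps in that order, each to about half travel with about 5 N. The last picture shows all three staying down, the green spare still up and nothing shifted; the job was handed in at about 9 s, with no verdict shown.

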